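Clear the drip tray and open the oil bottle

TASK

Before the oil is opened, get the two paper cartons off the drip tray: stack them squarely, edges flush, one at a time, on the carton standing alone on the bare counter beside the tray, so that the three make one straight column. Then open the bottle on the tray: press its push-and-turn safety cap down, keep it pressed while you give it a quarter turn anticlockwise, lift the cap off and finish while still holding it level, a few centimetres straight above the bottle's mouth. Keep the bottle standing upright on the tray, and leave everything else where it stands.

Things in the scene. Friction and masses are not known exactly. Their poses are not given: they have to be found in the camera images.
- tray: fixed flat stainless drip tray, 270 mm (its x) by 440 mm (its y), rim 14 mm high; origin under its centre; the inner floor is 3 mm above the counter
- carton_a: closed white carton with a brown tape strip along it, 88 mm long (its x), 56 mm wide (its y), 50 mm tall, about 0.2 kg; stands on the tray; origin at the centre of its underside, z up. carton_b and carton_base are just like it
- carton_b: the second such carton on the tray, 88 x 56 x 50 mm (x, y, z); origin at the centre of its underside
- carton_base: the third such carton, 88 x 56 x 50 mm, standing alone on the bare counter to the left (+y) of the tray: the foot of the column; origin at the centre of its underside, z up
- bottle: loose filled aluminium oil bottle standing on the tray, 72 mm across up to 128 mm, then a shoulder in to a 34 mm neck, about 0.8 kg; origin at the centre of its underside, z up. Its weight and the downward press on the cap keep it from turning on the tray
- mouth (a point): centre of the bottle's mouth: the neck's rim, 186 mm above the bottle's underside; the shut cap's top is 12 mm above it
- cap: the bottle's black ribbed push-and-turn safety cap, 54 mm across, 30 mm tall, 0.06 kg; origin at the centre of its lower edge, z up. While shut this lies 168 mm above the bottle's underside (15 mm above the shoulder) and the cap's x points along the bottle's x. Two tabs inside sit under lugs on the neck, behind a 3 mm locking tooth
- cap_top (a point): centre of the cap's top. Pressed at least 3 mm down (it goes 5 mm) the cap can turn, only anticlockwise seen from above. Kept pressed it is past the lugs after 55 degrees; a quarter turn is right, 120 degrees from shut is the most. Then it lifts straight off
- cap_spring (a joint): how far the sprung disc inside the cap is pushed in (m): about 0.001 while the cap is shut, 0.006 when the cap is pressed fully down, 0 when it is off. The spring pushes the cap up with about 5 N when shut, 12 N at the bottom
- dropper: small amber glass dropper bottle, 30 mm across, 84 mm tall, on the tray towards its far edge; not part of the job; origin at the centre of its underside
- funnel: small steel funnel standing mouth down on the tray towards its far edge, 66 mm across, 70 mm tall; not part of the job; origin at the centre of its underside
- quartz: six-sided pale crystal point standing on the counter, 42 mm across, 95 mm tall; not part of the job; origin at the centre of its underside
- pyramid: dark stone pyramid, about 60 mm square, 48 mm tall; not part of the job; origin at the centre of its underside
- tape_roll: roll of brown packing tape lying flat, 104 mm across, 48 mm tall; not part of the job; origin at the centre of its underside
- bell: small brass hand bell, 44 mm across, 75 mm tall; not part of the job; origin at the centre of its underside
- incense_box: long wooden incense box lying on the counter, 200 x 52 x 45 mm, long side along its x; not part of the job; origin at the centre of its underside
- tall_flask: taller, slimmer aluminium bottle with a narrow smooth cap, standing on the counter off the tray, 62 mm across, 195 mm tall; not part of the job; origin at the centre of its underside
Things that resemble listed ones, but are neither listed nor needed, are in the scene too. Of the things shaped like the cap, the black one is meant.

How it is judged:
By the outcome, as a careful person would: the job done as asked, in the order asked, and still so for the second after the job is handed in, while the arm keeps its last pose, push and grip.
It also fails if it takes over 72 s, if anything falls off the work surface, if the arm or the gripper's body presses on something with over 40 N, if the wrist force passes 120 N, or if a joint passes its speed limit or range.

ROBOT

A 6-joint arm with a two-finger parallel gripper is mounted at the origin on the work surface. World frame = base frame: x ahead of the robot, y to its left, z up, the work surface at z = 0. Lengths are in m, angles in degrees, forces in N, time in s.
With the tool pointing down it reaches from about 0.375 to 0.9 m from the base axis. Payload 3.1 kg.
Tool frame: the origin (TCP) lies at the very end of the fingers, on their centre line; the grasp point (between the pads) lies 19 mm behind it; z points along the fingers, y is the line along which they close (so a half turn about z gives the same grasp; the last joint's range is limited). The gripper opens to 87 mm and grips with 3 to 60 N. Pads are 19 mm wide; open, the fingers measure 117 mm over their backs; the gripper's body (75 mm by 190 mm) begins 51 mm behind the grasp point.
Start: joints at [60.934, 30.224, 82.088, -0, 67.689, -10.227], TCP at [0.202, 0.592, 0.195] pointing down, gripper open.
Joint ranges: [-176.69, 176.69], [-43.24, 126.21], [12.49, 139.97], [-82, 262], [0, 151.66], [-163.58, 163.58]. Speed limits (degrees/s): [159.86, 159.86, 180, 180, 180, 180].

INTERFACE

Orientations are given as a 3x3 rotation matrix whose columns are the frame's x, y, z axes.
In Python, from rig import bot gives the robot as it stands.
- The arm moves only by the tool move_arm, never from a script. Its argument "increments" is a list of rows, each an object with "xyz": the shift along the tool's x, y, z in mm, a list of three; "roll": the turn about the tool's z in rad; "grip": the opening in per cent of the stroke, from 0 (shut) to 100 (fully open). A call has 1 to 5 rows; each row shifts and turns the commanded pose from where the row before left it, along the tool's axes as they then stand; what a row does not reach is not made up. A row lasts 1/12 s, in which the tool goes at most 41.7 mm and 7.16 degrees, less where a joint would pass 70% of its speed; a pose out of reach is approached as far as the arm can. A call is refused whole if a number of a shift passes 41.7 or a number of a turn 0.125, either way. A call with a gripper value outside its range is refused whole. The fingers move at their own pace and stop on an object; the grip force is fixed at half the most. Time passes only in rows, so rows that do not move let the fingers close. It gives the time, the measured TCP pose, the force, the opening and the grip force at its end, in the units of the state.
- bot.read_state(): the state, without advancing time (a new reading comes with each control period).
- bot.capture(name): name is "side" or "top" or "wrist"; returns (picture, depth): 384x512x3 uint8, red, green, blue; 384x512 float32, m along the optical axis (not along the pixel's ray), 0 where there is no reading.
- bot.camera_model(name): a dict with "intrinsics" (3x3 intrinsics, pixels), "rvec" (rotation vector, rad) and "tvec" (3), from world to camera coordinates, as OpenCV has them; the wrist camera has in their place "tool_from_camera" (4x4, takes a point from camera to tool coordinates, whose origin is the TCP and whose axes are the flange's). Camera axes: x right, y down, z forward; pixel columns grow to the right and rows downward; lengths in m; the calibration is good to about 2 mm. A picture is of the moment at which its call begins: read the wrist's pose just before it. camera_model takes no time and is no camera call.
- bot.hand_in(): hands the job in; it is judged then, once.
Trained networks look in the newest picture that a camera, given by its name, has taken for a name from the list of things; names that differ only in an ending like _2 or _b are one class to them, and where a whole thing is asked for, a point or a joint stands for the part that bears it (a point fixed in the world has none). Each returns a list of dicts, best first, with "conf" (0 to 1); they miss things now and then, are a little off and sometimes report something else, mostly with a low value. They report only what shows in the picture. A call takes as long as a camera call. They do not tell look-alikes from the thing itself.
- bot.spot_in(label, camera): "at" ([x, y, z] in m, in the coordinates of the camera as it stood for that picture, good to about 4 mm: the middle of the surface that is visible of it).
- bot.trace(label, camera): "mask" (384x512 bool, what is visible of it).
The state is a dict: "time_s": time; "joint_positions": joint angles; "qvel": joint speeds; "tau": joint torques, N m; "position": TCP position; "tcp_rot": TCP orientation; "force": force on the tool from outside, world axes, zero at the start; "moment": the same for the moment, N m; "opening": opening from 0.0 (shut) to 1.0 (fully open); "grasp_force": force on a finger pad.
Only numpy, scipy, OpenCV 4.12 (cv2) and the standard library are available. Lean on these libraries where they do the work, as an engineer would, in place of code of your own. Each camera call takes 0.05 s, during which the arm holds its last target. There are 200 camera calls.

## Working session

There is one attempt and no reset: what is moved stays moved. The work goes in short steps, Python scripts to look and compute and a tool call to move; the robot and the scene stay as the last step left them, time stands still between calls to the robot, and variables do not carry over. Pictures are saved under pics/ and viewed, at most 10 in all, crops included, and the job is handed in when it is done.

Besides the shell and the picture viewer there is one more tool, called after ">>>" as a command line: name --argument value ..., lists and objects as JSON in quotes. move_arm: Moves the arm, as the interface text tells. Its arguments: {"type":"object","properties":{"increments":{"type":"array"}},"required":["increments"]}

```bash
mkdir -p pics; ls
cat > h.py <<'E'
import numpy as np, cv2
from rig import bot
def T(cam, st=None):
    m=bot.camera_model(cam); K=np.array(m["intrinsics"])
    if "tool_from_camera" in m:
        st=st or bot.read_state(); W=np.eye(4); W[:3,:3]=st["tcp_rot"]; W[:3,3]=st["position"]
        return K, W@np.array(m["tool_from_camera"])
    R=cv2.Rodrigues(np.array(m["rvec"],float))[0]; M=np.eye(4); M[:3,:3]=R.T; M[:3,3]=-R.T@np.array(m["tvec"],float).ravel()
    return K,M
def cloud(cam):
    K,M=T(cam); im,d=bot.capture(cam)
    v,u=np.mgrid[:384,:512]
    P=np.stack([(u-K[0,2])/K[0,0]*d,(v-K[1,2])/K[1,1]*d,d],-1)@M[:3,:3].T+M[:3,3]
    P[d<=0]=np.nan
    return im,d,P,K,M
def save(n,im): cv2.imwrite(f"pics/{n}.png",im[:,:,::-1])
E
python3 - <<'E'
from h import *
s=bot.read_state(); print({k:np.round(v,3).tolist() for k,v in s.items()})
ims={}
for c in["top","side","wrist"]:
    im,d,P,K,M=cloud(c); ims[c]=im; print(c,np.round(M,3).tolist(),K.round(1).tolist())
    np.save(c+"P.npy",P)
    for l in["tray","carton_a","bottle","cap","tall_flask","dropper","funnel","tape_roll","quartz","bell","incense_box","pyramid"]:
        for r in bot.spot_in(l,c):
            a=np.array(r["at"]); p=K@a; print(c,l,round(r["conf"],2),(M[:3,:3]@a+M[:3,3]).round(3),(p[:2]/p[2]).round())
save("top0",ims["top"]); save("side0",ims["side"])
E
```

```text
pics
{'time_s': 0.0, 'joint_positions': [60.935, 30.278, 82.156, -0.0, 67.69, -10.228], 'qvel': [0.034, 0.035, 0.115, 0.031, -0.017, -0.109], 'tau': [0.0, -44.004, -17.66, 0.063, 0.058, -0.0], 'position': [0.201, 0.591, 0.194], 'tcp_rot': [[-0.946, 0.323, -0.001], [0.323, 0.946, -0.002], [0.0, -0.002, -1.0]], 'force': [-0.186, 0.587, -1.132], 'moment': [0.004, -0.035, 0.047], 'grasp_force': 0.0, 'opening': 1.003}
top [[-0.016, -0.977, 0.213, 0.199], [-1.0, 0.016, -0.002, -0.019], [-0.002, -0.213, -0.977, 1.577], [0.0, 0.0, 0.0, 1.0]] [[467.4, 0.0, 262.1], [0.0, 467.4, 191.0], [0.0, 0.0, 1.0]]
top tray 0.56 [ 0.551 -0.112  0.006] [288. 188.]
top tray 0.45 [ 0.521 -0.239  0.053] [327. 193.]
top tray 0.22 [0.654 0.007 0.021] [253. 159.]
top carton_a 0.6 [ 0.522 -0.237  0.053] [327. 193.]
top carton_a 0.58 [ 0.516 -0.086  0.052] [281. 195.]
top bottle 0.68 [0.541 0.05  0.201] [238. 178.]
top bottle 0.52 [0.522 0.044 0.129] [242. 189.]
top cap 0.77 [0.541 0.051 0.198] [238. 178.]
top cap 0.74 [0.499 0.189 0.034] [199. 203.]
top cap 0.72 [0.599 0.203 0.031] [196. 174.]
top cap 0.7 [0.373 0
[... 1652 characters left out ...]
289. 138.]
side dropper 0.5 [ 0.647 -0.165  0.042] [218. 188.]
side funnel 0.55 [0.655 0.027 0.016] [205. 232.]
side tape_roll 0.7 [0.622 0.462 0.042] [182. 349.]
side tape_roll 0.36 [0.695 0.276 0.048] [172. 287.]
side quartz 0.66 [0.694 0.273 0.049] [173. 285.]
side quartz 0.19 [0.655 0.024 0.018] [205. 231.]
side bell 0.6 [0.3   0.364 0.017] [311. 336.]
side incense_box 0.98 [ 0.432 -0.489  0.039] [288. 139.]
side incense_box 0.22 [0.692 0.278 0.047] [173. 287.]
side pyramid 0.69 [0.462 0.473 0.015] [244. 367.]
wrist [[0.324, 0.911, 0.257, 0.131], [0.946, -0.311, -0.088, 0.616], [-0.0, 0.272, -0.962, 0.384], [0.0, 0.0, 0.0, 1.0]] [[318.8, 0.0, 255.5], [0.0, 318.8, 190.2], [0.0, 0.0, 1.0]]
```

Run:
```python
import cv2
a=cv2.imread("pics/top0.png")
cv2.imwrite("pics/top0c.png",cv2.resize(a[110:310,90:450],None,fx=2.2,fy=2.2,interpolation=cv2.INTER_CUBIC))
b=cv2.imread("pics/side0.png"); cv2.imwrite("pics/side0c.png",cv2.resize(b,(800,600)))
```

```text
(no output)
```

View pics/top0c.png

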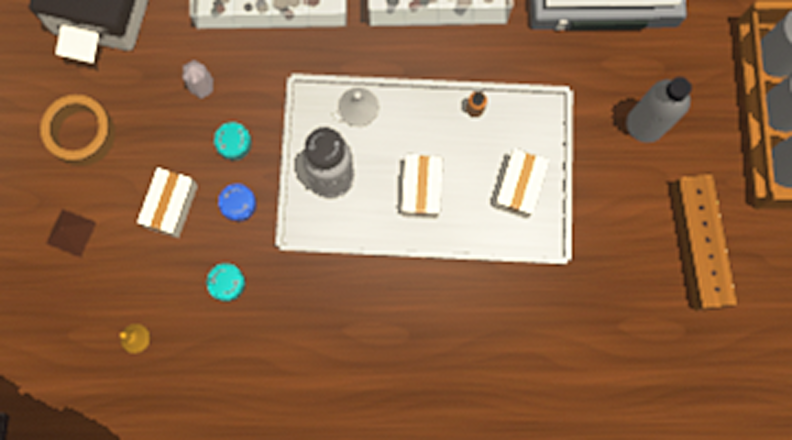

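View pics/side0c.png

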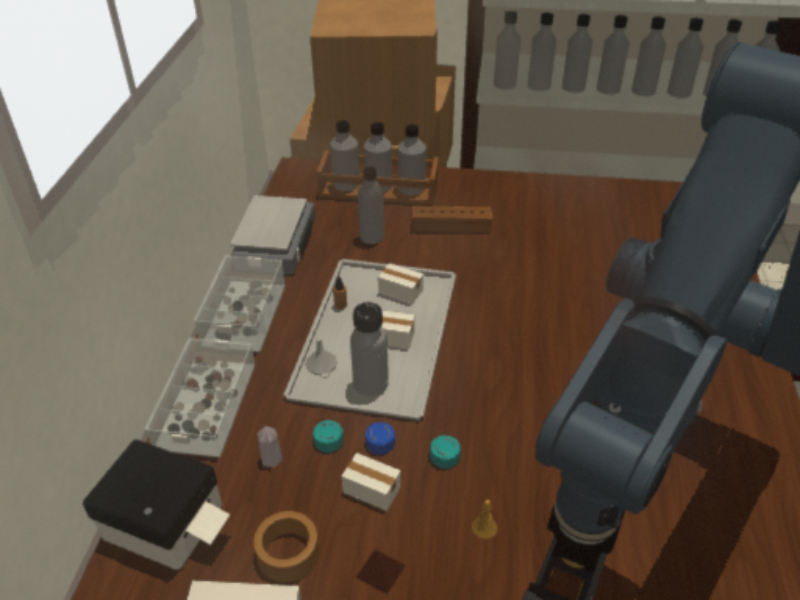

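```bash
cat >> h.py <<'E'
def rect(P,im,c,zt,r=0.075,tol=0.008):
    # fit top face rectangle of a carton near c at height zt
    m=(abs(P[...,2]-zt)<tol)&(np.hypot(P[...,0]-c[0],P[...,1]-c[1])<r)&(im[...,0]>110)
    n,lab,st,_=cv2.connectedComponentsWithStats(m.astype(np.uint8)); k=1+np.argmax(st[1:,4]); m=lab==k
    q=P[m]; (x,y),(w,h),a=cv2.minAreaRect((q[:,:2]*1000).astype(np.float32))
    if w<h: w,h,a=h,w,a+90
    a=(a+90)%180-90
    return dict(c=(round(x,1),round(y,1)),L=round(w,1),W=round(h,1),a=round(a,1),z=round(float(np.median(q[:,2])*1000),1),n=len(q))
E
python3 - <<'E'
from h import *
for c in["top","side"]:
    im=cv2.imread(f"pics/{c}0.png")[:,:,::-1]; P=np.load(c+"P.npy")
    for n,p,z in[("near",(.516,-.086),.053),("far",(.522,-.237),.053),("base",(.497,.315),.05)]: print(c,n,rect(P,im,p,z))
    # bottle: cap top and body
    for z0,z1 in[(.05,.125),(.195,.21),(.17,.195)]:
        m=(P[...,2]>z0)&(P[...,2]<z1)&(np.hypot(P[...,0]-.541,P[...,1]-.05)<.05); q=P[m][:,:2]*1000
        if len(q)>5: print(c,z0,len(q),np.round(cv2.minEnclosingCircle(q.astype(np.float32))[0]),round(cv2.minEnclosingCircle(q.astype(np.float32))[1]),q.min(0).round(),q.max(0).round())
E
```

```text
top near {'c': (521.3, -87.6), 'L': 89.9, 'W': 55.7, 'a': -4.7, 'z': 53.9, 'n': 430}
top far {'c': (523.5, -240.4), 'L': 90.3, 'W': 56.4, 'a': -19.3, 'z': 53.6, 'n': 428}
top base {'c': (503.3, 302.0), 'L': 88.5, 'W': 58.1, 'a': -18.6, 'z': 49.9, 'n': 443}
top 0.05 105 [544.  52.] 36 [509.  17.] [552.  87.]
top 0.195 249 [546.  52.] 28 [518.  26.] [573.  78.]
top 0.17 25 [544.  52.] 28 [518.  27.] [556.  79.]
side near {'c': (511.8, -78.8), 'L': 66.7, 'W': 65.9, 'a': -1.2, 'z': 52.0, 'n': 250}
side far {'c': (525.9, -232.7), 'L': 90.2, 'W': 64.2, 'a': -18.7, 'z': 51.6, 'n': 284}
side base {'c': (505.6, 307.3), 'L': 89.4, 'W': 61.1, 'a': -17.5, 'z': 49.3, 'n': 585}
side 0.05 403 [547.  65.] 35 [512.  57.] [582.  98.]
side 0.195 201 [548.  58.] 29 [520.  31.] [573.  85.]
side 0.17 115 [546.  63.] 27 [519.  56.] [572.  87.]
```

>>> move_arm --increments '[{"xyz": [-31.6,-14.7,0],"roll": 0,"grip": 100},{"xyz": [-31.6,-14.7,0],"roll": 0,"grip": 100},{"xyz": [-31.6,-14.7,0],"roll": 0,"grip": 100},{"xyz": [-31.6,-14.7,0],"roll": 0,"grip": 100},{"xyz": [-31.6,-14.7,0],"roll": 0,"grip": 100}]'

```text
time_s: 2.37
position: [0.3285, 0.4699, 0.195]
tcp_rot: [[-0.947, 0.322, 0.0], [0.322, 0.947, 0.0], [-0.0, 0.0, -1.0]]
force: [1.1, 1.0, -0.0]
opening: 1.0
grasp_force: 0.0
```

>>> move_arm --increments '[{"xyz": [-31.6,-14.7,0],"roll": 0,"grip": 100},{"xyz": [-31.6,-14.7,0],"roll": 0,"grip": 100},{"xyz": [-31.6,-14.7,0],"roll": 0,"grip": 100},{"xyz": [-31.6,-14.7,0],"roll": 0,"grip": 100},{"xyz": [-31.6,-14.7,0],"roll": 0,"grip": 100}]'

```text
time_s: 2.78
position: [0.4545, 0.349, 0.195]
tcp_rot: [[-0.946, 0.323, 0.0], [0.323, 0.946, 0.0], [-0.0, 0.0, -1.0]]
force: [-0.0, 1.1, -0.5]
opening: 0.999
grasp_force: 0.0
```

>>> move_arm --increments '[{"xyz": [-31.6,-14.7,0],"roll": 0,"grip": 100},{"xyz": [-31.6,-14.7,0],"roll": 0,"grip": 100},{"xyz": [0,0,0],"roll": 0,"grip": 100},{"xyz": [0,0,0],"roll": 0,"grip": 100}]'

```text
time_s: 3.12
position: [0.5052, 0.3007, 0.1948]
tcp_rot: [[-0.945, 0.327, 0.0], [0.327, 0.945, 0.0], [-0.0, 0.0, -1.0]]
force: [0.3, 0.6, 0.2]
opening: 0.999
grasp_force: 0.0
```

```bash
cat >> h.py <<'E'
def st():
    s=bot.read_state(); R=np.array(s["tcp_rot"]); print("t",round(s["time_s"],2),"p",(np.array(s["position"])*1000).round(1),"yawx",np.degrees(np.arctan2(R[1,0],R[0,0])).round(2),"tilt",R[:,2].round(4),"F",np.round(s["force"],1),"op",round(s["opening"],3),"g",round(s["grasp_force"],1)); return s
def look(n,cs,cam="wrist"):
    st(); im,d,P,K,M=cloud(cam); save(n,im); np.save(n+"P.npy",P)
    for c,z in cs: print(rect(P,im,c,z,tol=.005))
    return im,P
E
python3 - <<'E'
from h import *
look("w1",[((.503,.302),.05)])
E
```

```text
t 3.12 p [505.2 300.7 194.8] yawx 160.94 tilt [ 2.e-04  3.e-04 -1.e+00] F [0.3 0.6 0.2] op 0.999 g 0.0
{'c': (503.4, 304.2), 'L': 89.1, 'W': 56.0, 'a': -17.6, 'z': 49.2, 'n': 4199}
```

View pics/w1.png

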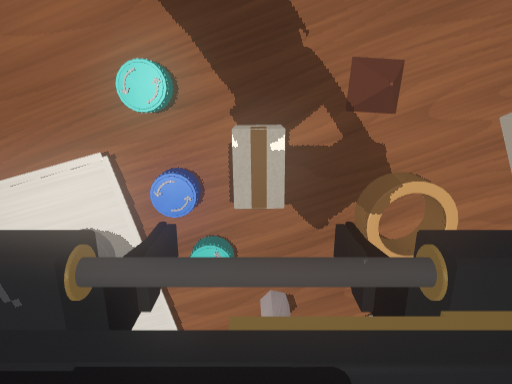

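>>> move_arm --increments '[{"xyz": [0,0,-35],"roll": 0,"grip": 100},{"xyz": [-13.9,-21,-35],"roll": 0,"grip": 100},{"xyz": [-13.9,-37.3,0],"roll": 0,"grip": 100},{"xyz": [-13.9,-37.3,0],"roll": 0,"grip": 100},{"xyz": [-13.9,-37.3,0],"roll": 0,"grip": 100}]'

```text
time_s: 3.58
position: [0.5121, 0.1598, 0.2645]
tcp_rot: [[-0.948, 0.319, 0.001], [0.319, 0.948, 0.0], [-0.001, 0.001, -1.0]]
force: [0.4, 0.8, 0.7]
opening: 1.002
grasp_force: 0.0
```

>>> move_arm --increments '[{"xyz": [-13.9,-37.3,0],"roll": 0,"grip": 100},{"xyz": [-13.9,-37.3,0],"roll": 0,"grip": 100},{"xyz": [-13.9,-37.3,0],"roll": 0,"grip": 100},{"xyz": [-13.9,-37.3,0],"roll": 0,"grip": 100},{"xyz": [-13.9,-37.3,0],"roll": 0,"grip": 100}]'

```text
time_s: 4.0
position: [0.5179, -0.0396, 0.2638]
tcp_rot: [[-0.947, 0.32, -0.0], [0.32, 0.947, 0.001], [0.0, 0.001, -1.0]]
force: [0.5, -0.4, -0.0]
opening: 0.997
grasp_force: 0.0
```

>>> move_arm --increments '[{"xyz": [-13.9,-37.3,0],"roll": 0,"grip": 100},{"xyz": [-13.9,-37.3,0],"roll": 0,"grip": 100},{"xyz": [-13.9,-37.3,0],"roll": 0,"grip": 100},{"xyz": [-13.9,-37.3,30],"roll": 0,"grip": 100},{"xyz": [0,0,35],"roll": 0,"grip": 100}]'

```text
time_s: 4.42
position: [0.527, -0.1992, 0.2065]
tcp_rot: [[-0.945, 0.326, 0.011], [0.325, 0.946, -0.009], [-0.013, -0.005, -1.0]]
force: [0.8, 0.2, -0.2]
opening: 1.001
grasp_force: 0.0
```

>>> move_arm --increments '[{"xyz": [0,0,0],"roll": 0,"grip": 100},{"xyz": [0,0,0],"roll": 0,"grip": 100},{"xyz": [0,0,0],"roll": 0,"grip": 100}]'

```text
time_s: 4.67
position: [0.5235, -0.1908, 0.2046]
tcp_rot: [[-0.947, 0.321, 0.001], [0.321, 0.947, 0.0], [-0.001, 0.0, -1.0]]
force: [-0.3, -0.4, 0.4]
opening: 1.0
grasp_force: 0.0
```

```bash
cat >> h.py <<'E'
def plan(s,tgt,yaw=None):
    R=np.array(s["tcp_rot"]); d=R.T@(np.array(tgt)-np.array(s["position"])*1000)
    y0=np.degrees(np.arctan2(R[1,0],R[0,0])); r=0 if yaw is None else -np.radians((yaw-y0+90)%180-90)
    print("tool shift",d.round(1),"roll",round(r,4))
E
python3 - <<'E'
from h import *
im,P=look("w2",[((.523,-.240),.053),((.521,-.088),.053)])
E
```

```text
t 4.67 p [ 523.5 -190.8  204.6] yawx 161.29 tilt [ 6.e-04  1.e-04 -1.e+00] F [-0.3 -0.4  0.4] op 1.0 g 0.0
{'c': (523.7, -238.4), 'L': 88.7, 'W': 55.9, 'a': -19.3, 'z': 52.2, 'n': 3905}
{'c': (522.2, -85.6), 'L': 88.9, 'W': 56.6, 'a': -4.5, 'z': 52.1, 'n': 4335}
```

>>> move_arm --increments '[{"xyz": [-8,-23,0],"roll": 0.01,"grip": 100},{"xyz": [-7.8,-23,20],"roll": 0,"grip": 100},{"xyz": [0,0,40],"roll": 0,"grip": 100},{"xyz": [0,0,30],"roll": 0,"grip": 100},{"xyz": [0,0,0],"roll": 0,"grip": 100}]'

```text
time_s: 5.13
position: [0.5204, -0.2382, 0.1102]
tcp_rot: [[-0.944, 0.331, -0.007], [0.331, 0.944, 0.005], [0.008, 0.003, -1.0]]
force: [-0.8, -0.4, -0.3]
opening: 1.001
grasp_force: 0.0
```

Run:
```python
from h import *
im,P=look("w3",[((.523,-.240),.053)])
plan(bot.read_state(),(523.7,-239.4,18),160.7)
```

```text
t 5.13 p [ 520.4 -238.2  110.2] yawx 160.65 tilt [-0.0069  0.0052 -1.    ] F [-0.8 -0.4 -0.3] op 1.001 g 0.0
{'c': (523.7, -238.4), 'L': 88.8, 'W': 56.1, 'a': -19.1, 'z': 52.1, 'n': 6165}
tool shift [-2.2  0.1 94.7] roll -0.0004
```

>>> move_arm --increments '[{"xyz": [0,0,30],"roll": 0,"grip": 100},{"xyz": [0,0,30],"roll": 0,"grip": 100},{"xyz": [0,0,22],"roll": 0,"grip": 100},{"xyz": [0,0,10],"roll": 0,"grip": 100},{"xyz": [0,0,0],"roll": 0,"grip": 100}]'

```text
time_s: 5.6
position: [0.5236, -0.2406, 0.022]
tcp_rot: [[-0.944, 0.331, 0.0], [0.331, 0.944, -0.0], [-0.0, -0.0, -1.0]]
force: [0.9, -0.6, 0.4]
opening: 1.002
grasp_force: 0.0
```

>>> move_arm --increments '[{"xyz": [0,0,0],"roll": 0,"grip": 100},{"xyz": [0,0,0],"roll": 0,"grip": 100}]'

```text
time_s: 5.77
position: [0.5248, -0.2419, 0.024]
tcp_rot: [[-0.943, 0.332, 0.004], [0.332, 0.943, -0.003], [-0.004, -0.001, -1.0]]
force: [0.5, 0.2, 0.2]
opening: 0.999
grasp_force: 0.0
```

Run:
```python
from h import *
s=st(); plan(s,(523.7,-239.4,18),160.8)
im,P=look("w3t",[((.523,-.240),.053)],"top")
```

```text
t 5.77 p [ 524.8 -241.9   24. ] yawx 160.63 tilt [ 0.0038 -0.0027 -1.    ] F [0.5 0.2 0.2] op 0.999 g 0.0
tool shift [1.9 2.  6. ] roll -0.003
t 5.77 p [ 524.8 -241.9   24. ] yawx 160.63 tilt [ 0.0038 -0.0027 -1.    ] F [0.5 0.2 0.2] op 0.999 g 0.0Traceback (most recent call last):
  File "<stdin>", line 3, in <module>
  File "h.py", line 29, in look
    for c,z in cs: print(rect(P,im,c,z,tol=.005))
                         ~~~~^^^^^^^^^^^^^^^^^^^
  File "h.py", line 20, in rect
    n,lab,st,_=cv2.connectedComponentsWithStats(m.astype(np.uint8)); k=1+np.argmax(st[1:,4]); m=lab==k
                                                                         ~~~~~~~~~^^^^^^^^^^
    return _wrapfunc(a, 'argmax', axis=axis, out=out, **kwds)
    return bound(*args, **kwds)
ValueError: attempt to get argmax of an empty sequence
```

>>> move_arm --increments '[{"xyz": [0,0,2],"roll": 0,"grip": 100},{"xyz": [0,0,0],"roll": 0,"grip": 100},{"xyz": [0,0,0],"roll": 0,"grip": 100},{"xyz": [0,0,0],"roll": 0,"grip": 100}]'

```text
time_s: 6.15
position: [0.523, -0.2411, 0.0199]
tcp_rot: [[-0.943, 0.332, 0.0], [0.332, 0.943, -0.0], [-0.0, -0.0, -1.0]]
force: [0.2, 0.2, -1.0]
opening: 1.002
grasp_force: 0.0
```

>>> move_arm --increments '[{"xyz": [0,0,0],"roll": 0,"grip": 0},{"xyz": [0,0,0],"roll": 0,"grip": 0},{"xyz": [0,0,0],"roll": 0,"grip": 0},{"xyz": [0,0,0],"roll": 0,"grip": 0},{"xyz": [0,0,0],"roll": 0,"grip": 0}]'

```text
time_s: 6.57
position: [0.5228, -0.241, 0.0195]
tcp_rot: [[-0.943, 0.332, -0.0], [0.332, 0.943, 0.0], [0.0, 0.0, -1.0]]
force: [0.1, -0.4, 0.5]
opening: 0.703
grasp_force: 0.3
```

Run:
```python
from h import *
s=st()
im,P=look("w4",[((.523,-.240),.053)])
```

```text
t 6.57 p [ 522.8 -241.    19.5] yawx 160.58 tilt [-1.e-04  1.e-04 -1.e+00] F [ 0.1 -0.4  0.5] op 0.703 g 0.3
t 6.57 p [ 522.8 -241.    19.5] yawx 160.58 tilt [-1.e-04  1.e-04 -1.e+00] F [ 0.1 -0.4  0.5] op 0.703 g 0.3
{'c': (505.8, -232.2), 'L': 56.3, 'W': 51.3, 'a': 70.9, 'z': 52.1, 'n': 9089}
```

View pics/w4.png

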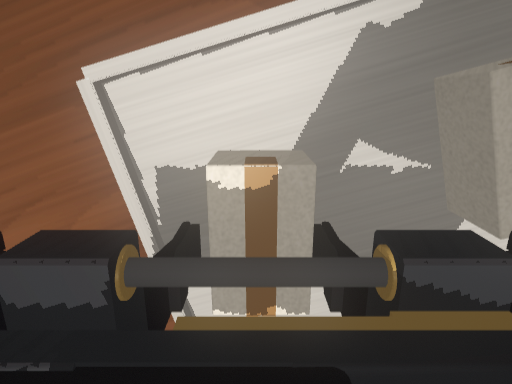

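>>> move_arm --increments '[{"xyz": [0,0,0],"roll": 0,"grip": 0},{"xyz": [0,0,0],"roll": 0,"grip": 0},{"xyz": [0,0,0],"roll": 0,"grip": 0},{"xyz": [0,0,0],"roll": 0,"grip": 0}]'

```text
time_s: 6.95
position: [0.5228, -0.2408, 0.0195]
tcp_rot: [[-0.943, 0.332, -0.0], [0.332, 0.943, 0.0], [0.0, 0.0, -1.0]]
force: [0.6, 1.2, -0.2]
opening: 0.635
grasp_force: 30.0
```

```bash
cat >> h.py <<'E'
def held(z=None):
    # held carton's top in tool frame: y-edges (mm), +x end, angle
    s=st(); im,d,P,K,M=cloud("wrist"); R=np.array(s["tcp_rot"]); Q=(P-np.array(s["position"]))@R*1000
    m=(abs(Q[...,0]-25)<30)&(abs(Q[...,1])<40)&(Q[...,2]<-20)&(Q[...,2]>-42)&(im[...,0]>90)
    n,lab,stt,_=cv2.connectedComponentsWithStats(m.astype(np.uint8)); k=1+np.argmax(stt[1:,4]); q=Q[lab==k]
    zt=np.median(q[:,2]); q=q[abs(q[:,2]-zt)<2.5]
    rows=[]
    for x in range(14,40,2):
        r=q[abs(q[:,0]-x)<1]
        if len(r)>10: rows.append((x,r[:,1].min(),r[:,1].max()))
    rows=np.array(rows); mid=(rows[:,1]+rows[:,2])/2
    print("held z",zt.round(1),"ymid",np.median(mid).round(2),"W",np.median(rows[:,2]-rows[:,1]).round(1),"slope deg",np.degrees(np.polyfit(rows[:,0],mid,1)[0]).round(2),"xend",np.percentile(q[:,0],99.5).round(1))
E
python3 - <<'E'
from h import *
held()
E
```

```text
t 6.95 p [ 522.8 -240.8   19.5] yawx 160.59 tilt [-2.e-04  3.e-04 -1.e+00] F [ 0.6  1.2 -0.2] op 0.635 g 30.0
held z -32.6 ymid 0.02 W 55.4 slope deg 0.26 xend 44.3
```

>>> move_arm --increments '[{"xyz": [0,0,-10],"roll": 0,"grip": 0},{"xyz": [0,0,-30],"roll": 0,"grip": 0},{"xyz": [0,0,-40],"roll": 0,"grip": 0},{"xyz": [0,0,-40],"roll": 0,"grip": 0},{"xyz": [0,0,-40],"roll": 0,"grip": 0}]'

```text
time_s: 7.42
position: [0.5219, -0.2408, 0.1812]
tcp_rot: [[-0.943, 0.332, -0.002], [0.332, 0.943, 0.0], [0.002, -0.0, -1.0]]
force: [0.9, -1.1, -3.6]
opening: 0.636
grasp_force: 30.0
```

>>> move_arm --increments '[{"xyz": [0,0,-40],"roll": 0,"grip": 0},{"xyz": [0,0,-30],"roll": 0,"grip": 0},{"xyz": [3,15,-16],"roll": 0,"grip": 0},{"xyz": [6,30,0],"roll": 0,"grip": 0},{"xyz": [7.2,37,0],"roll": 0,"grip": 0}]'

```text
time_s: 7.83
position: [0.5352, -0.1601, 0.2678]
tcp_rot: [[-0.942, 0.336, 0.003], [0.336, 0.942, -0.004], [-0.004, -0.002, -1.0]]
force: [1.0, 0.8, -4.8]
opening: 0.637
grasp_force: 30.0
```

>>> move_arm --increments '[{"xyz": [7.2,37,0],"roll": 0,"grip": 0},{"xyz": [7.2,37,0],"roll": 0,"grip": 0},{"xyz": [7.2,37,0],"roll": 0,"grip": 0},{"xyz": [7.2,37,0],"roll": 0,"grip": 0},{"xyz": [7.2,37,0],"roll": 0,"grip": 0}]'

```text
time_s: 8.25
position: [0.5615, 0.0296, 0.2658]
tcp_rot: [[-0.943, 0.333, -0.001], [0.333, 0.943, -0.001], [0.001, -0.001, -1.0]]
force: [0.4, 0.6, -3.2]
opening: 0.638
grasp_force: 30.0
```

>>> move_arm --increments '[{"xyz": [7.2,37,0],"roll": 0,"grip": 0},{"xyz": [7.2,37,0],"roll": 0,"grip": 0},{"xyz": [7.2,37,0],"roll": 0,"grip": 0},{"xyz": [7.2,37,0],"roll": 0,"grip": 0},{"xyz": [7.2,37,0],"roll": 0,"grip": 0}]'

```text
time_s: 8.67
position: [0.5891, 0.2159, 0.2656]
tcp_rot: [[-0.943, 0.332, -0.001], [0.332, 0.943, -0.001], [0.001, -0.001, -1.0]]
force: [0.4, -0.1, -3.2]
opening: 0.639
grasp_force: 30.0
```

>>> move_arm --increments '[{"xyz": [6,30,30],"roll": 0,"grip": 0},{"xyz": [3,15,40],"roll": 0,"grip": 0},{"xyz": [2,10,30],"roll": 0,"grip": 0},{"xyz": [0,0,0],"roll": 0,"grip": 0},{"xyz": [0,0,0],"roll": 0,"grip": 0}]'

```text
time_s: 9.08
position: [0.5955, 0.2684, 0.1654]
tcp_rot: [[-0.944, 0.331, -0.006], [0.331, 0.944, -0.002], [0.005, -0.004, -1.0]]
force: [-0.4, -0.8, -2.6]
opening: 0.637
grasp_force: 30.0
```

>>> move_arm --increments '[{"xyz": [0,0,0],"roll": 0,"grip": 0},{"xyz": [0,0,0],"roll": 0,"grip": 0},{"xyz": [0,0,0],"roll": 0,"grip": 0}]'

```text
time_s: 9.33
position: [0.5995, 0.2682, 0.1704]
tcp_rot: [[-0.943, 0.334, 0.005], [0.334, 0.943, 0.001], [-0.004, 0.002, -1.0]]
force: [0.4, -0.4, -3.1]
opening: 0.638
grasp_force: 30.0
```

Run:
```python
from h import *
held()
look("w5",[((.503,.302),.05)])
```

```text
t 9.33 p [599.5 268.2 170.4] yawx 160.51 tilt [ 4.9e-03  9.0e-04 -1.0e+00] F [ 0.4 -0.4 -3.1] op 0.638 g 30.0
held z -32.6 ymid 0.01 W 55.6 slope deg 0.2 xend 44.2
t 9.38 p [599.2 268.2 170.1] yawx 160.52 tilt [ 4.2e-03  9.0e-04 -1.0e+00] F [-0.1 -0.2 -2.2] op 0.639 g 30.0
{'c': (503.2, 304.5), 'L': 88.0, 'W': 56.0, 'a': -18.1, 'z': 49.2, 'n': 6286}
```

View pics/w5.png

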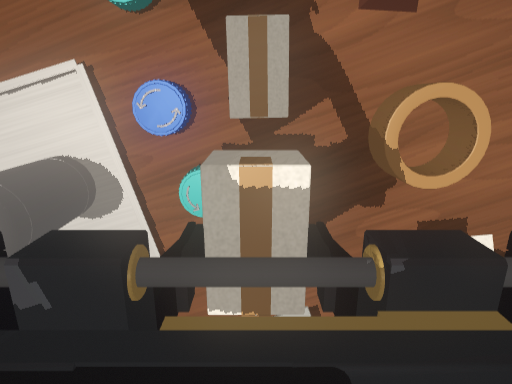

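>>> move_arm --increments '[{"xyz": [12,0.4,10],"roll": 0,"grip": 0},{"xyz": [25,0.6,20],"roll": -0.025,"grip": 0},{"xyz": [30,0.6,20],"roll": 0,"grip": 0},{"xyz": [23,0.5,15],"roll": 0,"grip": 0},{"xyz": [12,0.3,6],"roll": 0,"grip": 0}]'

```text
time_s: 9.85
position: [0.497, 0.3031, 0.0951]
tcp_rot: [[-0.951, 0.308, -0.006], [0.308, 0.951, -0.002], [0.005, -0.004, -1.0]]
force: [-0.6, -0.0, -2.9]
opening: 0.638
grasp_force: 30.0
```

>>> move_arm --increments '[{"xyz": [0,0,0],"roll": 0,"grip": 0},{"xyz": [0,0,0],"roll": 0,"grip": 0},{"xyz": [0,0,0],"roll": 0,"grip": 0},{"xyz": [0,0,0],"roll": 0,"grip": 0},{"xyz": [0,0,0],"roll": 0,"grip": 0}]'

```text
time_s: 10.27
position: [0.5041, 0.3034, 0.0976]
tcp_rot: [[-0.951, 0.31, 0.003], [0.31, 0.951, 0.001], [-0.003, 0.002, -1.0]]
force: [-0.3, -0.1, -3.3]
opening: 0.632
grasp_force: 30.0
```

Run:
```python
from h import *
s=st();plan(s,(503.4,304.4,68),162)
```

```text
t 10.27 p [504.1 303.4  97.6] yawx 161.95 tilt [ 0.0035  0.001  -1.    ] F [-0.3 -0.1 -3.3] op 0.632 g 30.0
tool shift [ 1.1  0.6 29.6] roll -0.0008
```

>>> move_arm --increments '[{"xyz": [0,0.6,6],"roll": 0,"grip": 0},{"xyz": [0,0,8],"roll": 0,"grip": 0},{"xyz": [0,0,6],"roll": 0,"grip": 0},{"xyz": [0,0,4],"roll": 0,"grip": 0},{"xyz": [0,0,2],"roll": 0,"grip": 0}]'

```text
time_s: 10.68
position: [0.501, 0.3037, 0.0691]
tcp_rot: [[-0.951, 0.309, -0.002], [0.309, 0.951, -0.001], [0.002, -0.002, -1.0]]
force: [0.1, -0.0, -3.6]
opening: 0.633
grasp_force: 30.0
```

>>> move_arm --increments '[{"xyz": [0,0,0],"roll": 0,"grip": 0},{"xyz": [0,0,0],"roll": 0,"grip": 0},{"xyz": [0,0,0],"roll": 0,"grip": 0},{"xyz": [0,0,0],"roll": 0,"grip": 0},{"xyz": [0,0,0],"roll": 0,"grip": 0}]'

```text
time_s: 11.1
position: [0.5021, 0.3042, 0.0708]
tcp_rot: [[-0.951, 0.309, 0.001], [0.309, 0.951, 0.0], [-0.001, 0.0, -1.0]]
force: [-1.1, 0.0, -3.4]
opening: 0.635
grasp_force: 30.0
```

Run:
```python
from h import *
s=st();plan(s,(503.4,304.4,67),162)
```

```text
t 11.1 p [502.1 304.2  70.8] yawx 162.02 tilt [ 6.e-04  2.e-04 -1.e+00] F [-1.1  0.  -3.4] op 0.635 g 30.0
tool shift [-1.2  0.6  3.8] roll 0.0004
```

>>> move_arm --increments '[{"xyz": [-1.3,0.5,1],"roll": 0,"grip": 0},{"xyz": [0,0,1.5],"roll": 0,"grip": 0},{"xyz": [0,0,1],"roll": 0,"grip": 0},{"xyz": [0,0,0.5],"roll": 0,"grip": 0},{"xyz": [0,0,0],"roll": 0,"grip": 0}]'

```text
time_s: 11.52
position: [0.5032, 0.3041, 0.0665]
tcp_rot: [[-0.951, 0.309, -0.0], [0.309, 0.951, -0.0], [0.0, -0.0, -1.0]]
force: [1.4, 0.0, -2.5]
opening: 0.639
grasp_force: 30.0
```

>>> move_arm --increments '[{"xyz": [0,0,0],"roll": 0,"grip": 0},{"xyz": [0,0,0],"roll": 0,"grip": 0},{"xyz": [0,0,0],"roll": 0,"grip": 0}]'

```text
time_s: 11.77
position: [0.5032, 0.3041, 0.0665]
tcp_rot: [[-0.951, 0.309, -0.0], [0.309, 0.951, -0.0], [-0.0, -0.0, -1.0]]
force: [0.8, 0.0, -1.8]
opening: 0.637
grasp_force: 30.0
```

>>> move_arm --increments '[{"xyz": [0,0,0.5],"roll": 0,"grip": 0},{"xyz": [0,0,0],"roll": 0,"grip": 0},{"xyz": [0,0,0],"roll": 0,"grip": 100},{"xyz": [0,0,0],"roll": 0,"grip": 100},{"xyz": [0,0,0],"roll": 0,"grip": 100}]'

```text
time_s: 12.18
position: [0.5037, 0.3044, 0.0661]
tcp_rot: [[-0.951, 0.309, 0.001], [0.309, 0.951, 0.0], [-0.001, 0.001, -1.0]]
force: [0.3, -0.7, -0.0]
opening: 0.784
grasp_force: 0.0
```

>>> move_arm --increments '[{"xyz": [0,0,0],"roll": 0,"grip": 100},{"xyz": [0,0,0],"roll": 0,"grip": 100},{"xyz": [0,0,-10],"roll": 0,"grip": 100},{"xyz": [0,0,-25],"roll": 0,"grip": 100},{"xyz": [0,0,-40],"roll": 0,"grip": 100}]'

```text
time_s: 12.6
position: [0.5004, 0.303, 0.1388]
tcp_rot: [[-0.951, 0.309, -0.008], [0.309, 0.951, -0.003], [0.007, -0.005, -1.0]]
force: [1.3, 0.1, 1.4]
opening: 0.997
grasp_force: 0.0
```

>>> move_arm --increments '[{"xyz": [-10,0,-40],"roll": 0,"grip": 100},{"xyz": [-15,0,-20],"roll": 0,"grip": 100},{"xyz": [-15,0,0],"roll": 0,"grip": 100},{"xyz": [0,0,0],"roll": 0,"grip": 100},{"xyz": [0,0,0],"roll": 0,"grip": 100}]'

```text
time_s: 13.02
position: [0.5412, 0.2915, 0.2015]
tcp_rot: [[-0.951, 0.31, -0.0], [0.31, 0.951, 0.0], [0.0, 0.0, -1.0]]
force: [-0.2, -0.4, 0.8]
opening: 1.001
grasp_force: 0.0
```

Run:
```python
from h import *
im,P=look("w6",[((.503,.304),.1)])
im,P=look("s6",[((.503,.307),.1)],"side")
look("t6",[],"top")
cv2.imwrite("pics/s6c.png",cv2.resize(cv2.cvtColor(im[230:384,150:340],cv2.COLOR_RGB2BGR),None,fx=4,fy=3.8,interpolation=cv2.INTER_CUBIC))
```

```text
t 13.02 p [541.2 291.5 201.5] yawx 161.97 tilt [-1.e-04  2.e-04 -1.e+00] F [-0.2 -0.4  0.8] op 1.001 g 0.0
{'c': (503.1, 304.2), 'L': 87.2, 'W': 56.2, 'a': -17.9, 'z': 99.2, 'n': 5932}
t 13.07 p [540.  291.6 200.5] yawx 162.0 tilt [-2.4e-03 -4.0e-04 -1.0e+00] F [ 0.6 -0.   0.4] op 1.001 g 0.0
{'c': (513.4, 322.9), 'L': 27.3, 'W': 27.1, 'a': -84.5, 'z': 99.4, 'n': 71}
t 13.12 p [539.5 291.6 200. ] yawx 162.03 tilt [-3.3e-03 -8.0e-04 -1.0e+00] F [ 0.4 -0.5 -0.3] op 1.0 g 0.0
```

View pics/s6c.png

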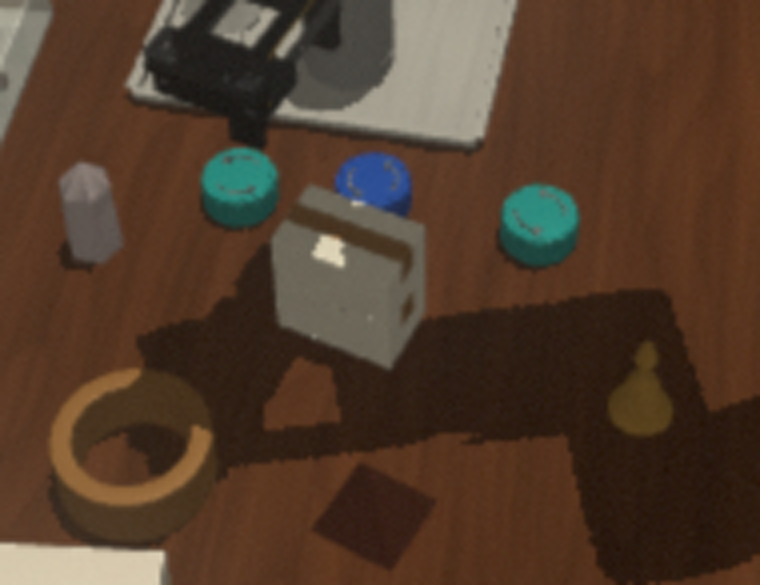

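>>> move_arm --increments '[{"xyz": [0,0,-30],"roll": 0,"grip": 100},{"xyz": [-5,-16,-35],"roll": 0,"grip": 100},{"xyz": [-10,-35,0],"roll": 0,"grip": 100},{"xyz": [-10,-37,0],"roll": 0,"grip": 100},{"xyz": [-10,-37,0],"roll": 0,"grip": 100}]'

```text
time_s: 13.58
position: [0.5347, 0.1617, 0.2658]
tcp_rot: [[-0.952, 0.306, -0.001], [0.306, 0.952, -0.0], [0.001, -0.0, -1.0]]
force: [-0.1, -0.0, -0.2]
opening: 1.0
grasp_force: 0.0
```

>>> move_arm --increments '[{"xyz": [-10,-37,0],"roll": 0,"grip": 100},{"xyz": [-10,-37,0],"roll": 0,"grip": 100},{"xyz": [-10,-37,0],"roll": 0,"grip": 100},{"xyz": [-10,-37,0],"roll": 0,"grip": 100},{"xyz": [-10,-37,0],"roll": 0,"grip": 100}]'

```text
time_s: 14.0
position: [0.5249, -0.0301, 0.2651]
tcp_rot: [[-0.951, 0.308, -0.002], [0.308, 0.951, 0.001], [0.003, 0.0, -1.0]]
force: [0.6, 0.3, -0.8]
opening: 0.999
grasp_force: 0.0
```

>>> move_arm --increments '[{"xyz": [-10,-37,0],"roll": 0,"grip": 100},{"xyz": [-5,-20,0],"roll": 0,"grip": 100},{"xyz": [0,0,35],"roll": -0.118,"grip": 100},{"xyz": [0,0,40],"roll": -0.118,"grip": 100},{"xyz": [0,0,20],"roll": 0,"grip": 100}]'

```text
time_s: 14.42
position: [0.5197, -0.0872, 0.1671]
tcp_rot: [[-0.997, 0.075, -0.007], [0.075, 0.997, 0.003], [0.007, 0.002, -1.0]]
force: [-1.3, -0.9, 0.2]
opening: 1.001
grasp_force: 0.0
```

>>> move_arm --increments '[{"xyz": [0,0,0],"roll": 0,"grip": 100},{"xyz": [0,0,0],"roll": 0,"grip": 100},{"xyz": [0,0,0],"roll": 0,"grip": 100},{"xyz": [0,0,0],"roll": 0,"grip": 100},{"xyz": [0,0,0],"roll": 0,"grip": 100}]'

```text
time_s: 14.83
position: [0.5244, -0.0883, 0.1727]
tcp_rot: [[-0.997, 0.077, 0.003], [0.077, 0.997, -0.001], [-0.004, -0.001, -1.0]]
force: [-1.3, 0.1, 0.1]
opening: 0.998
grasp_force: 0.0
```

Run:
```python
from h import *
im,P=look("w7",[((.522,-.086),.053)])
m=(abs(P[...,2]-.199)<.006)&(np.hypot(P[...,0]-.545,P[...,1]-.052)<.04); q=(P[m][:,:2]*1000).astype(np.float32)
if len(q)>20: print("cap",len(q),cv2.minEnclosingCircle(q),np.median(P[m][:,2]))
plan(bot.read_state(),(522.2,-88,19.5),175.5)
```

```text
t 14.83 p [524.4 -88.3 172.7] yawx 175.57 tilt [ 0.0034 -0.0014 -1.    ] F [-1.3  0.1  0.1] op 0.998 g 0.0
{'c': (522.0, -85.6), 'L': 88.6, 'W': 56.0, 'a': -4.7, 'z': 52.1, 'n': 4038}
cap 621 ((524.0491943359375, 44.00792694091797), 12.463464736938477) 0.19875592810321635
tool shift [  2.5   0.2 153. ] roll 0.0011
```

>>> move_arm --increments '[{"xyz": [0,0,20],"roll": 0,"grip": 100},{"xyz": [0,0,33],"roll": 0,"grip": 100},{"xyz": [0,0,33],"roll": 0,"grip": 100},{"xyz": [0,0,30],"roll": 0,"grip": 100},{"xyz": [0,0,18],"roll": 0,"grip": 100}]'

```text
time_s: 15.3
position: [0.5224, -0.0878, 0.0353]
tcp_rot: [[-0.997, 0.078, -0.002], [0.078, 0.997, 0.001], [0.002, 0.001, -1.0]]
force: [-0.3, -0.5, 0.2]
opening: 0.999
grasp_force: 0.0
```

>>> move_arm --increments '[{"xyz": [0,0,10],"roll": 0,"grip": 100},{"xyz": [0,0,5],"roll": 0,"grip": 100},{"xyz": [0,0,0],"roll": 0,"grip": 100},{"xyz": [0,0,0],"roll": 0,"grip": 100},{"xyz": [0,0,0],"roll": 0,"grip": 100}]'

```text
time_s: 15.72
position: [0.5243, -0.0885, 0.0234]
tcp_rot: [[-0.997, 0.078, 0.003], [0.078, 0.997, -0.001], [-0.003, -0.001, -1.0]]
force: [-0.0, 0.4, -0.5]
opening: 1.002
grasp_force: 0.0
```

>>> move_arm --increments '[{"xyz": [0,0,0],"roll": 0,"grip": 0},{"xyz": [0,0,0],"roll": 0,"grip": 0},{"xyz": [0,0,0],"roll": 0,"grip": 0},{"xyz": [0,0,0],"roll": 0,"grip": 0},{"xyz": [0,0,0],"roll": 0,"grip": 0}]'

```text
time_s: 16.13
position: [0.5232, -0.0882, 0.0222]
tcp_rot: [[-0.997, 0.078, 0.0], [0.078, 0.997, -0.0], [-0.0, -0.0, -1.0]]
force: [0.5, 0.4, 0.0]
opening: 0.709
grasp_force: 0.0
```

>>> move_arm --increments '[{"xyz": [0,0,0],"roll": 0,"grip": 0},{"xyz": [0,0,0],"roll": 0,"grip": 0},{"xyz": [0,0,0],"roll": 0,"grip": 0},{"xyz": [0,0,0],"roll": 0,"grip": 0}]'

```text
time_s: 16.47
position: [0.5231, -0.0879, 0.0221]
tcp_rot: [[-0.997, 0.078, -0.0], [0.078, 0.997, 0.0], [0.0, 0.0, -1.0]]
force: [-0.7, 2.9, 2.8]
opening: 0.634
grasp_force: 30.0
```

Run:
```python
from h import *
held()
```

```text
t 16.47 p [523.1 -87.9  22.1] yawx 175.53 tilt [-1.e-04  4.e-04 -1.e+00] F [-0.7  2.9  2.8] op 0.634 g 30.0
held z -30.0 ymid 0.2 W 55.6 slope deg -0.01 xend 45.6
```

>>> move_arm --increments '[{"xyz": [0,0,-10],"roll": 0,"grip": 0},{"xyz": [0,0,-25],"roll": 0,"grip": 0},{"xyz": [0,0,-40],"roll": 0,"grip": 0},{"xyz": [0,0,-40],"roll": 0,"grip": 0},{"xyz": [0,0,-40],"roll": 0,"grip": 0}]'

```text
time_s: 16.93
position: [0.5221, -0.0882, 0.1784]
tcp_rot: [[-0.997, 0.078, -0.002], [0.078, 0.997, 0.0], [0.002, -0.0, -1.0]]
force: [1.7, -0.6, -2.2]
opening: 0.63
grasp_force: 30.0
```

>>> move_arm --increments '[{"xyz": [0,0,-40],"roll": 0,"grip": 0},{"xyz": [0,0,-35],"roll": 0,"grip": 0},{"xyz": [0,0,-20],"roll": 0.118,"grip": 0},{"xyz": [0,0,0],"roll": 0.118,"grip": 0},{"xyz": [5,14,0],"roll": 0,"grip": 0}]'

```text
time_s: 17.35
position: [0.5238, -0.0759, 0.2745]
tcp_rot: [[-0.949, 0.314, 0.005], [0.314, 0.949, -0.004], [-0.006, -0.003, -1.0]]
force: [0.4, 0.5, -2.6]
opening: 0.633
grasp_force: 30.0
```

>>> move_arm --increments '[{"xyz": [10,28,0],"roll": 0,"grip": 0},{"xyz": [13,35,0],"roll": 0,"grip": 0},{"xyz": [14,36,0],"roll": 0,"grip": 0},{"xyz": [14,36,0],"roll": 0,"grip": 0},{"xyz": [14,36,0],"roll": 0,"grip": 0}]'

```text
time_s: 17.77
position: [0.5127, 0.1105, 0.272]
tcp_rot: [[-0.951, 0.309, -0.001], [0.309, 0.951, -0.001], [0.0, -0.001, -1.0]]
force: [0.4, 0.7, -2.6]
opening: 0.63
grasp_force: 30.0
```

>>> move_arm --increments '[{"xyz": [14,36,0],"roll": 0,"grip": 0},{"xyz": [14,36,0],"roll": 0,"grip": 0},{"xyz": [14,36,0],"roll": 0,"grip": 0},{"xyz": [13,34,10],"roll": 0,"grip": 0},{"xyz": [9,26,25],"roll": 0,"grip": 0}]'

```text
time_s: 18.18
position: [0.5063, 0.2925, 0.2402]
tcp_rot: [[-0.952, 0.307, 0.008], [0.307, 0.952, 0.003], [-0.007, 0.005, -1.0]]
force: [1.2, 0.2, -2.4]
opening: 0.634
grasp_force: 30.0
```

>>> move_arm --increments '[{"xyz": [4.7,14,35],"roll": 0,"grip": 0},{"xyz": [0,0,30],"roll": 0,"grip": 0},{"xyz": [0,0,15],"roll": 0,"grip": 0},{"xyz": [0,0,5],"roll": 0,"grip": 0},{"xyz": [0,0,0],"roll": 0,"grip": 0}]'

```text
time_s: 18.6
position: [0.5032, 0.3031, 0.1504]
tcp_rot: [[-0.951, 0.309, -0.004], [0.309, 0.951, -0.002], [0.003, -0.003, -1.0]]
force: [-0.5, 0.5, -0.9]
opening: 0.634
grasp_force: 30.0
```

>>> move_arm --increments '[{"xyz": [0,0,0],"roll": 0,"grip": 0},{"xyz": [0,0,0],"roll": 0,"grip": 0},{"xyz": [0,0,0],"roll": 0,"grip": 0},{"xyz": [0,0,0],"roll": 0,"grip": 0}]'

```text
time_s: 18.93
position: [0.5054, 0.3038, 0.1535]
tcp_rot: [[-0.951, 0.309, 0.003], [0.309, 0.951, 0.001], [-0.002, 0.002, -1.0]]
force: [0.8, 0.5, -2.6]
opening: 0.633
grasp_force: 30.0
```

Run:
```python
from h import *
held(); plan(bot.read_state(),(504.5,303.9,119.5),162)
```

```text
t 18.93 p [505.4 303.8 153.5] yawx 161.99 tilt [ 2.7e-03  9.0e-04 -1.0e+00] F [ 0.8  0.5 -2.6] op 0.633 g 30.0
held z -29.9 ymid 0.05 W 55.6 slope deg 0.26 xend 45.6
tool shift [ 0.8 -0.2 33.7] roll 0.0
```

Descend to just above contact, then settle.

>>> move_arm --increments '[{"xyz": [0,0,6],"roll": 0,"grip": 0},{"xyz": [0,0,10],"roll": 0,"grip": 0},{"xyz": [0,0,8],"roll": 0,"grip": 0},{"xyz": [0,0,4],"roll": 0,"grip": 0},{"xyz": [0,0,1.5],"roll": 0,"grip": 0}]'

```text
time_s: 19.4
position: [0.5034, 0.3033, 0.1207]
tcp_rot: [[-0.951, 0.309, -0.003], [0.309, 0.951, -0.001], [0.003, -0.002, -1.0]]
force: [0.3, 0.1, -2.2]
opening: 0.632
grasp_force: 30.0
```

>>> move_arm --increments '[{"xyz": [0,0,0],"roll": 0,"grip": 0},{"xyz": [0,0,0],"roll": 0,"grip": 0},{"xyz": [0,0,0],"roll": 0,"grip": 0},{"xyz": [0,0,0],"roll": 0,"grip": 0},{"xyz": [0,0,0],"roll": 0,"grip": 0}]'

```text
time_s: 19.82
position: [0.5048, 0.3039, 0.1229]
tcp_rot: [[-0.951, 0.309, 0.001], [0.309, 0.951, 0.0], [-0.001, 0.0, -1.0]]
force: [-0.7, 0.7, -1.6]
opening: 0.633
grasp_force: 30.0
```

Run:
```python
from h import *
st(); plan(bot.read_state(),(504.5,303.9,119.1),162)
```

```text
t 19.82 p [504.8 303.9 122.9] yawx 162.02 tilt [ 8.e-04  3.e-04 -1.e+00] F [-0.7  0.7 -1.6] op 0.633 g 30.0
tool shift [ 0.2 -0.1  3.8] roll 0.0004
```

>>> move_arm --increments '[{"xyz": [0,0,1.5],"roll": 0,"grip": 0},{"xyz": [0,0,1.5],"roll": 0,"grip": 0},{"xyz": [0,0,0.8],"roll": 0,"grip": 0},{"xyz": [0,0,0.4],"roll": 0,"grip": 0},{"xyz": [0,0,0],"roll": 0,"grip": 0}]'

```text
time_s: 20.23
position: [0.5046, 0.3038, 0.1191]
tcp_rot: [[-0.951, 0.309, 0.001], [0.309, 0.951, 0.0], [-0.0, 0.0, -1.0]]
force: [-2.0, -1.4, 4.4]
opening: 0.63
grasp_force: 30.0
```

>>> move_arm --increments '[{"xyz": [0,0,0],"roll": 0,"grip": 0},{"xyz": [0,0,0],"roll": 0,"grip": 0},{"xyz": [0,0,0],"roll": 0,"grip": 0}]'

```text
time_s: 20.48
position: [0.5046, 0.3038, 0.1191]
tcp_rot: [[-0.951, 0.309, 0.001], [0.309, 0.951, 0.0], [-0.001, 0.0, -1.0]]
force: [-1.6, -0.7, 5.5]
opening: 0.633
grasp_force: 30.0
```

Run:
```python
from h import *
st()
```

```text
t 20.48 p [504.6 303.8 119.1] yawx 162.02 tilt [ 7.e-04  2.e-04 -1.e+00] F [-1.6 -0.7  5.5] op 0.633 g 30.0
```

>>> move_arm --increments '[{"xyz": [0,0,-0.3],"roll": 0,"grip": 0},{"xyz": [0,0,0],"roll": 0,"grip": 100},{"xyz": [0,0,0],"roll": 0,"grip": 100},{"xyz": [0,0,0],"roll": 0,"grip": 100},{"xyz": [0,0,0],"roll": 0,"grip": 100}]'

```text
time_s: 20.9
position: [0.5046, 0.3038, 0.1182]
tcp_rot: [[-0.951, 0.309, -0.0], [0.309, 0.951, -0.0], [0.0, -0.0, -1.0]]
force: [-0.7, 0.4, 0.7]
opening: 0.852
grasp_force: 0.0
```

>>> move_arm --increments '[{"xyz": [0,0,0],"roll": 0,"grip": 100},{"xyz": [0,0,-10],"roll": 0,"grip": 100},{"xyz": [0,0,-25],"roll": 0,"grip": 100},{"xyz": [0,0,-35],"roll": 0,"grip": 100},{"xyz": [0,0,-40],"roll": 0,"grip": 100}]'

```text
time_s: 21.32
position: [0.5031, 0.3032, 0.2286]
tcp_rot: [[-0.951, 0.309, -0.004], [0.309, 0.951, -0.001], [0.004, -0.003, -1.0]]
force: [0.5, 0.2, -0.0]
opening: 0.997
grasp_force: 0.0
```

>>> move_arm --increments '[{"xyz": [-10,0,-30],"roll": 0,"grip": 100},{"xyz": [-15,0,-10],"roll": 0,"grip": 100},{"xyz": [-15,0,0],"roll": 0,"grip": 100},{"xyz": [0,0,0],"roll": 0,"grip": 100},{"xyz": [0,0,0],"roll": 0,"grip": 100}]'

```text
time_s: 21.73
position: [0.5423, 0.2911, 0.2688]
tcp_rot: [[-0.951, 0.31, -0.001], [0.31, 0.951, 0.0], [0.001, -0.0, -1.0]]
force: [-0.5, 0.6, 0.4]
opening: 1.002
grasp_force: 0.0
```

Run:
```python
from h import *
im,P=look("w8",[((.503,.304),.15)])
im,P=look("s8",[],"side")
cv2.imwrite("pics/s8c.png",cv2.resize(cv2.cvtColor(im[150:350,150:340],cv2.COLOR_RGB2BGR),None,fx=3,fy=3,interpolation=cv2.INTER_CUBIC))
```

```text
t 21.73 p [542.3 291.1 268.8] yawx 161.97 tilt [-6.e-04  1.e-04 -1.e+00] F [-0.5  0.6  0.4] op 1.002 g 0.0
{'c': (503.4, 304.0), 'L': 88.3, 'W': 56.0, 'a': -18.0, 'z': 149.2, 'n': 5391}
t 21.78 p [541.4 291.3 268.1] yawx 162.0 tilt [-2.3e-03 -2.0e-04 -1.0e+00] F [ 0.3 -0.4 -0.1] op 1.001 g 0.0
```

View pics/s8c.png

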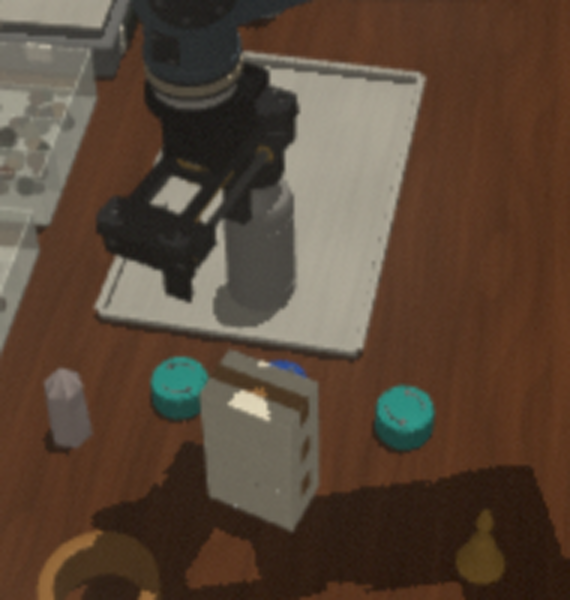

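>>> move_arm --increments '[{"xyz": [-8,-15,-20],"roll": 0,"grip": 100},{"xyz": [-12,-33,-5],"roll": 0,"grip": 100},{"xyz": [-12,-35,0],"roll": 0,"grip": 100},{"xyz": [-14,-37,0],"roll": 0,"grip": 100},{"xyz": [-14,-37,0],"roll": 0,"grip": 100}]'

```text
time_s: 22.25
position: [0.5495, 0.123, 0.293]
tcp_rot: [[-0.952, 0.307, -0.002], [0.307, 0.952, 0.0], [0.002, -0.0, -1.0]]
force: [0.2, -0.5, -0.6]
opening: 0.993
grasp_force: 0.0
```

>>> move_arm --increments '[{"xyz": [-14,-37,0],"roll": 0,"grip": 100},{"xyz": [-12,-35,0],"roll": 0,"grip": 100},{"xyz": [-8,-25,0],"roll": 0,"grip": 100},{"xyz": [-4.9,-11.4,0],"roll": 0,"grip": 100},{"xyz": [0,0,0],"roll": 0.12,"grip": 100}]'

```text
time_s: 22.67
position: [0.5541, 0.0064, 0.293]
tcp_rot: [[-0.905, 0.425, -0.002], [0.425, 0.905, -0.0], [0.001, -0.001, -1.0]]
force: [-0.0, 0.8, -0.1]
opening: 0.998
grasp_force: 0.0
```

>>> move_arm --increments '[{"xyz": [0,0,0],"roll": 0.12,"grip": 100},{"xyz": [0,0,0],"roll": 0.12,"grip": 100},{"xyz": [0,0,0],"roll": 0.12,"grip": 100},{"xyz": [0,0,0],"roll": 0.12,"grip": 100},{"xyz": [0,0,0],"roll": 0.12,"grip": 100}]'

```text
time_s: 23.08
position: [0.5538, 0.01, 0.293]
tcp_rot: [[-0.508, 0.862, -0.002], [0.862, 0.508, 0.001], [0.002, -0.001, -1.0]]
force: [0.0, 0.6, 0.4]
opening: 1.002
grasp_force: 0.0
```

>>> move_arm --increments '[{"xyz": [0,0,0],"roll": 0.12,"grip": 100},{"xyz": [0,0,0],"roll": 0.12,"grip": 100},{"xyz": [0,0,0],"roll": 0.12,"grip": 100},{"xyz": [0,0,0],"roll": 0,"grip": 100},{"xyz": [0,0,0],"roll": 0,"grip": 100}]'

```text
time_s: 23.5
position: [0.5541, 0.0096, 0.2932]
tcp_rot: [[-0.18, 0.984, -0.001], [0.984, 0.18, 0.001], [0.001, -0.001, -1.0]]
force: [0.1, 0.5, -0.6]
opening: 0.999
grasp_force: 0.0
```

>>> move_arm --increments '[{"xyz": [0,0,0],"roll": 0,"grip": 100},{"xyz": [0,0,0],"roll": 0,"grip": 100},{"xyz": [0,0,0],"roll": 0,"grip": 100}]'

```text
time_s: 23.75
position: [0.5546, 0.0087, 0.2935]
tcp_rot: [[-0.177, 0.984, -0.0], [0.984, 0.177, 0.0], [0.0, -0.0, -1.0]]
force: [-0.7, -1.0, 0.7]
opening: 1.003
grasp_force: 0.0
```

```bash
cat >> h.py <<'E'
def cap(n,z=.2,tol=.004,c=(.545,.052),r=.04):
    s=st(); im,d,P,K,M=cloud("wrist"); save(n,im)
    m=(abs(P[...,2]-z)<tol)&(np.hypot(P[...,0]-c[0],P[...,1]-c[1])<r)
    k,lab,stt,_=cv2.connectedComponentsWithStats(m.astype(np.uint8)); m=lab==1+np.argmax(stt[1:,4])
    q=(P[m][:,:2]*1000).astype(np.float32); e=cv2.fitEllipse(cv2.convexHull(q))
    print("cap n",len(q),"circ",np.round(cv2.minEnclosingCircle(q)[0],1),round(cv2.minEnclosingCircle(q)[1],1),"ell",np.round(e[0],1),np.round(e[1],1),"z",(np.median(P[m][:,2])*1000).round(1))
    return im
E
python3 - <<'E'
from h import *
im=cap("w9"); print(np.round(bot.read_state()["joint_positions"],1))
plan(bot.read_state(),(545,52,290))
E
```

```text
t 23.75 p [554.6   8.7 293.5] yawx 100.22 tilt [-3.e-04  1.e-04 -1.e+00] F [-0.7 -1.   0.7] op 1.003 g 0.0
cap n 3018 circ [545.5  54.5] 27.9 ell [545.4  54.4] [55.2 55.3] z 200.7
[-10.7  18.9  84.9   0.   76.3 -20.9]
tool shift [44.4 -1.8  3.6] roll 0
```

View pics/w9.png

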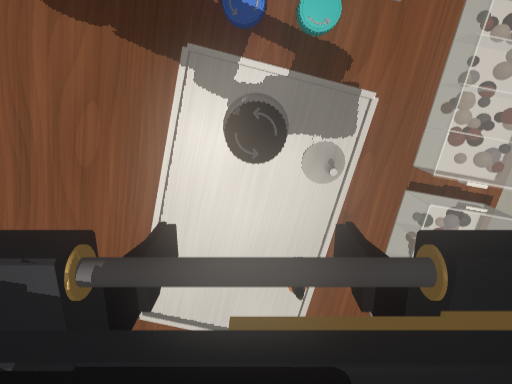

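>>> move_arm --increments '[{"xyz": [8,-0.2,0],"roll": 0,"grip": 100},{"xyz": [15,-0.3,0],"roll": 0,"grip": 100},{"xyz": [15,-0.3,5],"roll": 0,"grip": 100},{"xyz": [8.6,-0.2,10],"roll": 0,"grip": 100},{"xyz": [0,0,15],"roll": 0,"grip": 100}]'

```text
time_s: 24.22
position: [0.5457, 0.0561, 0.2642]
tcp_rot: [[-0.178, 0.984, 0.003], [0.984, 0.178, 0.001], [0.0, 0.003, -1.0]]
force: [0.8, -0.2, -0.4]
opening: 0.998
grasp_force: 0.0
```

>>> move_arm --increments '[{"xyz": [0,0,20],"roll": 0,"grip": 100},{"xyz": [0,0,10],"roll": 0,"grip": 100},{"xyz": [0,0,0],"roll": 0,"grip": 100},{"xyz": [0,0,0],"roll": 0,"grip": 100},{"xyz": [0,0,0],"roll": 0,"grip": 100}]'

```text
time_s: 24.63
position: [0.5462, 0.054, 0.2342]
tcp_rot: [[-0.176, 0.984, 0.001], [0.984, 0.176, -0.0], [-0.0, 0.001, -1.0]]
force: [-0.3, 0.7, -0.4]
opening: 1.001
grasp_force: 0.0
```

Run:
```python
from h import *
s=st(); plan(s,(545.4,54.4,167))
```

```text
t 24.63 p [546.2  54.  234.2] yawx 100.14 tilt [ 1.4e-03 -2.0e-04 -1.0e+00] F [-0.3  0.7 -0.4] op 1.001 g 0.0
tool shift [ 0.5 -0.8 67.2] roll 0
```

>>> move_arm --increments '[{"xyz": [0.3,-0.4,10],"roll": 0,"grip": 100},{"xyz": [0,0,18],"roll": 0,"grip": 100},{"xyz": [0,0,18],"roll": 0,"grip": 100},{"xyz": [0,0,13],"roll": 0,"grip": 100},{"xyz": [0,0,6],"roll": 0,"grip": 100}]'

```text
time_s: 25.05
position: [0.5441, 0.0544, 0.167]
tcp_rot: [[-0.176, 0.984, -0.002], [0.984, 0.176, 0.0], [0.001, -0.002, -1.0]]
force: [-0.1, 0.6, -0.6]
opening: 1.005
grasp_force: 0.0
```

>>> move_arm --increments '[{"xyz": [0,0,2],"roll": 0,"grip": 100},{"xyz": [0,0,0],"roll": 0,"grip": 100},{"xyz": [0,0,0],"roll": 0,"grip": 100},{"xyz": [0,0,0],"roll": 0,"grip": 100},{"xyz": [0,0,0],"roll": 0,"grip": 100}]'

```text
time_s: 25.47
position: [0.5457, 0.0543, 0.1675]
tcp_rot: [[-0.176, 0.984, 0.002], [0.984, 0.176, -0.0], [-0.001, 0.002, -1.0]]
force: [-0.3, 0.2, 0.6]
opening: 1.0
grasp_force: 0.0
```

Run:
```python
from h import *
s=st(); plan(s,(545.4,54.4,167))
```

```text
t 25.47 p [545.7  54.3 167.5] yawx 100.15 tilt [ 1.9e-03 -2.0e-04 -1.0e+00] F [-0.3  0.2  0.6] op 1.0 g 0.0
tool shift [ 0.1 -0.3  0.5] roll 0
```

Close on the cap.

>>> move_arm --increments '[{"xyz": [0,0,0],"roll": 0,"grip": 0},{"xyz": [0,0,0],"roll": 0,"grip": 0},{"xyz": [0,0,0],"roll": 0,"grip": 0},{"xyz": [0,0,0],"roll": 0,"grip": 0},{"xyz": [0,0,0],"roll": 0,"grip": 0}]'

```text
time_s: 25.88
position: [0.545, 0.0544, 0.1666]
tcp_rot: [[-0.176, 0.984, 0.0], [0.984, 0.176, 0.0], [-0.0, 0.0, -1.0]]
force: [0.1, 0.4, -0.3]
opening: 0.705
grasp_force: 0.0
```

>>> move_arm --increments '[{"xyz": [0,0,0],"roll": 0,"grip": 0},{"xyz": [0,0,0],"roll": 0,"grip": 0},{"xyz": [0,0,0],"roll": 0,"grip": 0},{"xyz": [0,0,0],"roll": 0,"grip": 0},{"xyz": [0,0,0],"roll": 0,"grip": 0}]'

```text
time_s: 26.3
position: [0.5454, 0.0544, 0.1667]
tcp_rot: [[-0.176, 0.984, 0.001], [0.984, 0.176, 0.0], [-0.0, 0.001, -1.0]]
force: [1.0, 0.2, -0.4]
opening: 0.61
grasp_force: 30.0
```

Run:
```python
from h import *
s=st()
```

```text
t 26.3 p [545.4  54.4 166.7] yawx 100.14 tilt [ 8.e-04  1.e-04 -1.e+00] F [ 1.   0.2 -0.4] op 0.61 g 30.0
```

>>> move_arm --increments '[{"xyz": [0,0,1.5],"roll": 0,"grip": 0},{"xyz": [0,0,1.5],"roll": 0,"grip": 0},{"xyz": [0,0,1.5],"roll": 0,"grip": 0},{"xyz": [0,0,1],"roll": 0,"grip": 0},{"xyz": [0,0,0],"roll": 0,"grip": 0}]'

```text
time_s: 26.72
position: [0.5458, 0.0544, 0.1626]
tcp_rot: [[-0.176, 0.984, 0.002], [0.984, 0.176, -0.0], [-0.0, 0.002, -1.0]]
force: [-0.4, 0.6, 9.9]
opening: 0.605
grasp_force: 30.0
```

>>> move_arm --increments '[{"xyz": [0,0,0],"roll": 0,"grip": 0},{"xyz": [0,0,0],"roll": 0,"grip": 0}]'

```text
time_s: 26.88
position: [0.5458, 0.0544, 0.1628]
tcp_rot: [[-0.176, 0.984, 0.002], [0.984, 0.176, -0.0], [-0.001, 0.002, -1.0]]
force: [-0.4, 0.6, 10.0]
opening: 0.608
grasp_force: 30.0
```

Run:
```python
from h import *
s=st(); cap("w10",z=.196,tol=.008)
```

```text
t 26.88 p [545.8  54.4 162.8] yawx 100.14 tilt [ 2.3e-03 -2.0e-04 -1.0e+00] F [-0.4  0.6 10. ] op 0.608 g 30.0
t 26.88 p [545.8  54.4 162.8] yawx 100.14 tilt [ 2.3e-03 -2.0e-04 -1.0e+00] F [-0.4  0.6 10. ] op 0.608 g 30.0
cap n 6066 circ [543.2  65.2] 35.4 ell [543.9  60.9] [41.7 71.9] z 196.9
```

>>> move_arm --increments '[{"xyz": [0,0,1.5],"roll": 0,"grip": 0},{"xyz": [0,0,0.7],"roll": 0,"grip": 0},{"xyz": [0,0,0],"roll": 0,"grip": 0},{"xyz": [0,0,0],"roll": 0,"grip": 0}]'

```text
time_s: 27.27
position: [0.5459, 0.0544, 0.1612]
tcp_rot: [[-0.176, 0.984, 0.003], [0.984, 0.176, -0.0], [-0.001, 0.003, -1.0]]
force: [-2.2, 0.4, 12.4]
opening: 0.609
grasp_force: 30.0
```

Run:
```python
from h import *
s=st(); cap("w11",z=.196,tol=.008)
```

```text
t 27.27 p [545.9  54.4 161.2] yawx 100.15 tilt [ 2.6e-03 -3.0e-04 -1.0e+00] F [-2.2  0.4 12.4] op 0.609 g 30.0
t 27.27 p [545.9  54.4 161.2] yawx 100.15 tilt [ 2.6e-03 -3.0e-04 -1.0e+00] F [-2.2  0.4 12.4] op 0.609 g 30.0
cap n 6039 circ [543.3  65.1] 35.5 ell [544.3  60.8] [42.2 72.1] z 195.4
```

>>> move_arm --increments '[{"xyz": [0,0,0.5],"roll": -0.04,"grip": 0},{"xyz": [0,0,0],"roll": -0.08,"grip": 0},{"xyz": [0,0,0],"roll": -0.1,"grip": 0},{"xyz": [0,0,0],"roll": -0.1,"grip": 0},{"xyz": [0,0,0],"roll": -0.1,"grip": 0}]'

```text
time_s: 27.73
position: [0.5467, 0.0541, 0.1612]
tcp_rot: [[-0.566, 0.824, 0.005], [0.824, 0.566, -0.001], [-0.003, 0.003, -1.0]]
force: [-0.2, 0.5, 14.9]
opening: 0.608
grasp_force: 30.0
```

Run:
```python
from h import *
s=st(); print(np.round(s["moment"],2))
```

```text
t 27.73 p [546.7  54.1 161.2] yawx 124.49 tilt [ 4.5e-03 -8.0e-04 -1.0e+00] F [-0.2  0.5 14.9] op 0.608 g 30.0
[-0.07  0.29  0.03]
```

>>> move_arm --increments '[{"xyz": [0,0,0],"roll": -0.1,"grip": 0},{"xyz": [0,0,0],"roll": -0.1,"grip": 0},{"xyz": [0,0,0],"roll": -0.1,"grip": 0},{"xyz": [0,0,0],"roll": -0.1,"grip": 0},{"xyz": [0,0,0],"roll": -0.1,"grip": 0}]'

```text
time_s: 28.15
position: [0.5467, 0.0542, 0.1612]
tcp_rot: [[-0.892, 0.452, 0.005], [0.452, 0.892, -0.001], [-0.004, 0.002, -1.0]]
force: [-0.4, 1.1, 14.4]
opening: 0.606
grasp_force: 30.0
```

>>> move_arm --increments '[{"xyz": [0,0,0],"roll": -0.1,"grip": 0},{"xyz": [0,0,0],"roll": -0.1,"grip": 0},{"xyz": [0,0,0],"roll": -0.1,"grip": 0},{"xyz": [0,0,0],"roll": -0.1,"grip": 0},{"xyz": [0,0,0],"roll": -0.1,"grip": 0}]'

```text
time_s: 28.57
position: [0.5467, 0.0542, 0.1612]
tcp_rot: [[-1.0, -0.031, 0.005], [-0.031, 1.0, -0.0], [-0.005, -0.001, -1.0]]
force: [-1.0, 0.1, 14.2]
opening: 0.612
grasp_force: 30.0
```

>>> move_arm --increments '[{"xyz": [0,0,0],"roll": -0.1,"grip": 0},{"xyz": [0,0,0],"roll": -0.05,"grip": 0},{"xyz": [0,0,0],"roll": 0,"grip": 0},{"xyz": [0,0,0],"roll": 0,"grip": 0},{"xyz": [0,0,0],"roll": 0,"grip": 0}]'

```text
time_s: 28.98
position: [0.5468, 0.0542, 0.1612]
tcp_rot: [[-0.984, -0.176, 0.005], [-0.176, 0.984, -0.001], [-0.005, -0.002, -1.0]]
force: [-1.7, 0.6, 14.1]
opening: 0.607
grasp_force: 30.0
```

Run:
```python
from h import *
s=st(); print(np.round(s["moment"],2)); 
im=cap("w12",z=.196,tol=.008); a=cv2.imread("pics/w11.png")
cv2.imwrite("pics/cmp.png",np.hstack([a[100:330,130:390],im[100:330,130:390,::-1]]))
```

```text
t 28.98 p [546.8  54.2 161.2] yawx -169.89 tilt [ 4.7e-03 -7.0e-04 -1.0e+00] F [-1.7  0.6 14.1] op 0.607 g 30.0
[ 0.13  0.23 -0.01]
t 28.98 p [546.8  54.2 161.2] yawx -169.89 tilt [ 4.7e-03 -7.0e-04 -1.0e+00] F [-1.7  0.6 14.1] op 0.607 g 30.0
cap n 6040 circ [535.5  52.4] 35.5 ell [539.4  53.1] [40.8 71.8] z 195.3
```

View pics/cmp.png

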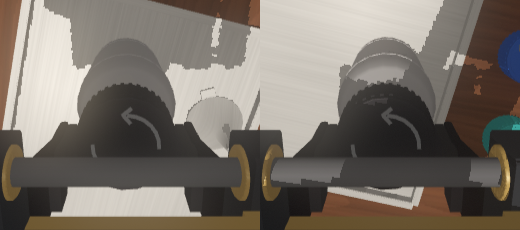

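>>> move_arm --increments '[{"xyz": [0,0,-2],"roll": 0,"grip": 0},{"xyz": [0,0,-3],"roll": 0,"grip": 0},{"xyz": [0,0,-3],"roll": 0,"grip": 0},{"xyz": [0,0,-3],"roll": 0,"grip": 0},{"xyz": [0,0,0],"roll": 0,"grip": 0}]'

```text
time_s: 29.45
position: [0.5453, 0.0544, 0.1697]
tcp_rot: [[-0.985, -0.175, 0.001], [-0.175, 0.985, -0.0], [-0.001, -0.0, -1.0]]
force: [1.4, 0.3, -0.1]
opening: 0.608
grasp_force: 30.0
```

Run:
```python
from h import *
s=st()
```

```text
t 29.45 p [545.3  54.4 169.7] yawx -169.91 tilt [ 1.e-03 -1.e-04 -1.e+00] F [ 1.4  0.3 -0.1] op 0.608 g 30.0
```

>>> move_arm --increments '[{"xyz": [0,0,-5],"roll": 0,"grip": 0},{"xyz": [0,0,-8],"roll": 0,"grip": 0},{"xyz": [0,0,-10],"roll": 0,"grip": 0},{"xyz": [0,0,-10],"roll": 0,"grip": 0},{"xyz": [0,0,-10],"roll": 0,"grip": 0}]'

```text
time_s: 29.87
position: [0.5448, 0.0544, 0.2135]
tcp_rot: [[-0.984, -0.175, -0.0], [-0.175, 0.984, -0.0], [0.0, 0.0, -1.0]]
force: [-0.6, -0.0, -0.6]
opening: 0.608
grasp_force: 30.0
```

>>> move_arm --increments '[{"xyz": [0,0,-6],"roll": 0,"grip": 0},{"xyz": [0,0,-2],"roll": 0,"grip": 0},{"xyz": [0,0,0],"roll": 0,"grip": 0},{"xyz": [0,0,0],"roll": 0,"grip": 0},{"xyz": [0,0,0],"roll": 0,"grip": 0}]'

```text
time_s: 30.28
position: [0.5446, 0.0544, 0.2199]
tcp_rot: [[-0.985, -0.175, -0.001], [-0.175, 0.985, 0.0], [0.001, 0.0, -1.0]]
force: [0.3, 0.6, -0.1]
opening: 0.611
grasp_force: 30.0
```

>>> move_arm --increments '[{"xyz": [0,0,0],"roll": 0,"grip": 0},{"xyz": [0,0,0],"roll": 0,"grip": 0},{"xyz": [0,0,0],"roll": 0,"grip": 0},{"xyz": [0,0,0],"roll": 0,"grip": 0},{"xyz": [0,0,0],"roll": 0,"grip": 0}]'

```text
time_s: 30.7
position: [0.545, 0.0544, 0.2202]
tcp_rot: [[-0.985, -0.175, -0.0], [-0.175, 0.985, 0.0], [0.0, 0.0, -1.0]]
force: [0.2, 0.6, -0.8]
opening: 0.608
grasp_force: 30.0
```

Run:
```python
from h import *
s=st(); im,P=look("s13",[],"side")
cv2.imwrite("pics/s13c.png",cv2.resize(cv2.cvtColor(im[110:350,130:340],cv2.COLOR_RGB2BGR),None,fx=2.5,fy=2.5,interpolation=cv2.INTER_CUBIC))
```

```text
t 30.7 p [545.   54.4 220.2] yawx -169.91 tilt [-3.e-04  0.e+00 -1.e+00] F [ 0.2  0.6 -0.8] op 0.608 g 30.0
t 30.7 p [545.   54.4 220.2] yawx -169.91 tilt [-3.e-04  0.e+00 -1.e+00] F [ 0.2  0.6 -0.8] op 0.608 g 30.0
```

View pics/s13c.png

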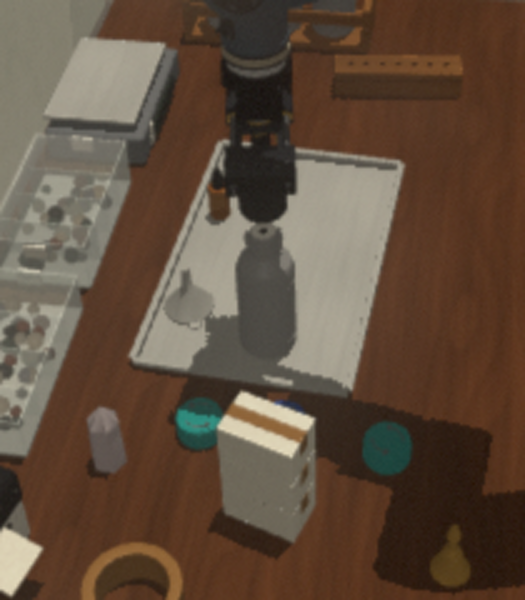

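The bottle stands open and upright, with its mouth at (263,232). The cap is held just above it at (262,205), and the three cartons stand as one column at (267,465).

```bash
python3 -c "
from rig import bot
print(bot.hand_in())"
```

```text
the job is handed in; nothing more can be done
None
```

The job is handed in at about 31 s: both cartons are stacked on the base carton, with their tops within about 0.5 mm of each other, and the safety cap is off, held level about 3.5 cm above the mouth of the upright bottle.

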